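# Release the larger jar from the feed rack with its jog lever

### The job

Two jars lie on their sides in the two lanes of the sloping feed rack, each held back by a gate. Let the larger jar, and only that one, roll down to the front of its lane: tilt the spring-centred lever on the rack well over toward that jar's lane, hold it there until the jar has rolled down, then let it return upright. Do not touch the jars with the robot, and leave the wooden rib and the loop tool beside the rack where they are.

Things in the scene. Friction and masses are not known exactly. Their poses are not given: they have to be found in the camera images.
- rack: Feed rack fixed to the bench, 276 mm deep (x), 240 mm wide (y), wooden side boards 95 mm high. Two 92 mm wide lanes, centred at y = +66 mm (left) and -66 mm (right); between them a grey housing 40 mm wide, 100 mm high, carrying the lever. Origin: centre of its underside, on the bench; x points from the low front end (nearest the robot) to the high back end, y to the left lane, z up.
- gate_line (a point): Point on the rack's middle line level with its two gates (rack x = +40 mm). Each gate is a steel plate across its lane, standing 16 mm out of the running surface; it sinks as the lever tilts toward its lane, flush at 0.35 rad, while the other gate rises.
- front_board (a point): Point on the rack's middle line at the inner face of the front boards (rack x = -130 mm, boards 56 mm high), where the lanes end. The lanes slope down to there at 9 degrees; a jar let past its gate takes about a second to roll there.
- large_jar: The larger jar, 60 mm diameter, 82 mm long with its cap, lying on its side across one of the lanes (left or right varies), behind the gate. Origin: centre of its bottom disc, on the jar's axis; the jar's own z runs from there to the cap, along the rack's -y at the start.
- small_jar: The smaller jar, 48 mm diameter, 60 mm long with its cap, lying likewise in the other lane. Origin and axes as for the larger jar.
- jog (a joint): Tilt of the lever: 0 upright (where its spring, 0.9 N m/rad, returns it), positive toward the rack's left lane (+y), negative toward the right lane (-y), stops at +0.5 and -0.5 rad. It tilts about the rack's x axis. Held at 0.45 rad it needs about 4 N at the knob.
- jog_knob (a point): Middle of the lever's black knob, an upright rounded pear about 28 mm in diameter and 43 mm tall; its middle is 110 mm above the lever's pivot and about 213 mm above the bench when upright, and moves with the lever. Below it is a steel rod 10 mm in diameter.
- jog_pivot (a point): Pivot of the lever, on the rack's middle line, 103 mm above the bench, 20 mm in front of the rack's origin; axes as the rack's.
- wood_rib: Flat wooden rib, 48 x 104 x 8 mm, lying loose on the bench beside the rack's left side board. Origin: centre of its underside.
- loop_tool: Loop tool with wooden handle, 178 mm long, lying loose on the bench beside the rack's right side board. Origin: centre of its underside.
Things that resemble listed ones, but are neither listed nor needed, are in the scene too. What is shaped like the small_jar but turquoise or yellow is not meant. What is shaped like the large_jar but pink is not meant.

How it is judged:
On the way:
1. the lever is held over by more than 0.3 rad toward the larger jar's lane (((y of large_jar in the frame of rack above 0 m and value of joint jog above 0.3 rad) or (y of large_jar in the frame of rack below 0 m and value of joint jog below -0.3 rad))), for 0.3 s.
At the end, for the whole second after the job is handed in: The larger jar lies at rest at the front end of its lane (its axis within 50 mm of the front board), the smaller jar lies at rest in its lane behind its gate, and the lever is back upright within 0.06 rad (x of large_jar in the frame of rack between -0.13 and -0.08 m and height (world z) of large_jar below 0.08 m and linear speed of each of large_jar, small_jar below 0.03 m/s and x of small_jar in the frame of rack between 0.045 and 0.13 m and height (world z) of small_jar below 0.12 m and value of joint jog between -0.06 and 0.06 rad); the robot touches nothing.
It fails at once if the smaller jar is let past its gate (x of small_jar in the frame of rack below 0.035 m).
It fails at once if the robot touches a jar (contact force between any of the fingers, the arm and large_jar above 0.5 N or contact force between any of the fingers, the arm and small_jar above 0.5 N).
It fails at once if the wooden rib or the loop tool is shifted by more than 30 mm (distance of any of wood_rib, loop_tool from where it was at the start of the episode above 0.03 m).
It also fails if it takes over 32 s, if anything falls off the work surface, if the arm or the gripper's body presses on something with over 40 N, if the wrist force passes 120 N, or if a joint passes its speed limit or range.

### The arm

A 6-joint arm with a two-finger parallel gripper is mounted at the origin on a cart in front of the work surface, level with it; the furniture and walls round the work are solid. World frame = base frame: x ahead of the robot, y to its left, z up, the work surface at z = 0. Lengths are in m, angles in rad, forces in N, time in s.
With the tool pointing down it reaches from about 0.3 to 0.875 m from the base axis. Payload 6.4 kg.
Tool frame: the origin (TCP) lies at the very end of the fingers, on their centre line; the grasp point (between the pads) lies 19 mm behind it; x points along the fingers, y is the direction in which the jaws open and shut, and the axes are right-handed (so a half turn about x gives the same grasp; the last joint's range is limited). The gripper opens to 85 mm and grips with 20 to 120 N. Pads are 22 mm wide; open, the fingers measure 114 mm over their backs; the gripper's body (76 mm by 85 mm) begins 54 mm behind the grasp point. The pads swing forward as they close: fully open they stand 13 mm farther back than shut.
Start: joints at [-1.321, 0.181, 1.607, -0, 1.354, -0.206], TCP at [0.253, -0.516, 0.231] pointing down, gripper open.
Joint ranges: [-2.99, 2.99], [-0.89, 2.07], [0.3, 2.58], [-1.14, 4.28], [0, 2.63], [-3.12, 3.12]. Speed limits (rad/s): [2.57, 2.57, 3.01, 3.14, 3.14, 3.14].

### API

Orientations are given as a rotation vector (axis times angle).
In Python, from bench import env gives the robot as it stands. The module is installed in compiled form; this text tells all that it offers.
- The arm moves only by the tool step_arm, never from a script. Its argument "increments" is one flat list of numbers, 7 for each row, row after row: the shift along the tool's x, y, z in m, then the turn, a rotation vector about the tool's x, y, z in rad, then the opening, from 0 (shut) to 1 (fully open). A call has 1 to 10 rows; each row is the pose to reach, as a shift and turn from the pose measured when the call began, along the tool's axes at that moment; what a row does not reach only later rows make up. A row lasts 1/10 s, in which the tool goes at most 50 mm and 8.59 degrees, less where a joint would pass 70% of its speed; a pose out of reach is approached as far as the arm can. A call with a gripper value outside its range is refused whole. The fingers move at their own pace and stop on an object; "squeeze" is the grip in N (left out, the last holds). Time passes only in rows, so rows that repeat a pose let the fingers close. It gives the time, the measured TCP pose, the force and the opening at its end, in the units of the state.
- env.get_obs(): the state, without advancing time (a new reading comes with each control period).
- env.capture(name): name is "side" or "top"; returns a dict with "frame" (384x512x3 uint8, red, green, blue), "mtx" (3x3 intrinsics, pixels), "k1" (the pictures are not rectified: a ray, as slopes to the right and down, at radius r is drawn at 1 + k1 r^2 times it, then the intrinsics apply), "R" (3x3) and "t" (3): a world point X has camera coordinates R X + t. Camera axes: x right, y down, z forward; pixel columns grow to the right and rows downward; lengths in m; the calibration is good to about 2 mm. A picture is of the moment at which its call begins. There is no depth.
- env.job_done(): hands the job in, once; it reports no verdict.
The state is a dict: "time_s": time; "q": joint angles; "joint_vel": joint speeds; "joint_efforts": joint torques, N m; "position": TCP position; "orientation": TCP orientation; "ft_force": force on the tool from outside, world axes, zero at the start; "moment": the same for the moment, N m; "opening": opening from 0.0 (shut) to 1.0 (fully open).
Only numpy, scipy, OpenCV 4.12 (cv2) and the standard library are available. Lean on these libraries where they do the work, as an engineer would, in place of code of your own. Each camera call takes 0.05 s, during which the arm holds its last target.

## Working session

There is one attempt and no reset: what is moved stays moved. The work goes in short steps, Python scripts to look and compute and a tool call to move; the robot and the scene stay as the last step left them, time stands still between calls to the robot, and variables do not carry over. Pictures are saved under pics/ and viewed, and the job is handed in when it is done.

Besides the shell and the picture viewer there is one more tool, called after "Call:" as name(argument=value, ...) on one line, values as JSON. step_arm: Moves the arm, as the interface text tells. Its arguments: {"type":"object","properties":{"increments":{"type":"array"},"squeeze":{"type":"number"}},"required":["increments"]}

```bash
mkdir -p pics; python3 - <<'E'
from bench import env
import cv2,pickle
o=env.get_obs();print({k:(v if not hasattr(v,'tolist') else v.round(4).tolist()) for k,v in o.items()})
for n in("side","top"):
    c=env.capture(n);pickle.dump(c,open(n+".pkl","wb"));cv2.imwrite(f"pics/{n}0.png",c["frame"][:,:,::-1]);print(n,c["mtx"],c["k1"],c["R"],c["t"])
E
```

```text
{'time_s': 0.0, 'q': [-1.3213, 0.1816, 1.608, 0.0, 1.3538, -0.2063], 'joint_vel': [-0.0001, -0.0012, -0.0, 0.0018, -0.0004, 0.0007], 'joint_efforts': [-0.0007, -44.4871, -35.134, -0.0004, 0.009, -0.0], 'position': [0.253, -0.5157, 0.2304], 'orientation': [1.9689, 0.4584, -1.969], 'ft_force': [-0.1717, 1.0737, -0.3283], 'moment': [-0.0221, 0.0008, 0.0359], 'opening': 0.9977239651513474}
side [[486.26562028   0.         248.89198526]
 [  0.         486.26562028 183.2839626 ]
 [  0.           0.           1.        ]] -0.09349463647389548 [[ 0.99655924 -0.08205846  0.01166556]
 [-0.0437     -0.6397956  -0.7673017 ]
 [ 0.07042717  0.76415182 -0.64118017]] [-0.59538024  0.03481163  1.26009957]
top [[462.72667576   0.         263.87280721]
 [  0.         462.72667576 197.10610074]
 [  0.           0.           1.        ]] -0.018446006142443683 [[-0.00269259 -0.99983346 -0.01804975]
 [-0.99259858  0.0048637  -0.12134414]
 [ 0.12141172  0.01758943 -0.99244637]] [-0.16403918  0.60473248  1.25890869]
```

View pics/side0.png

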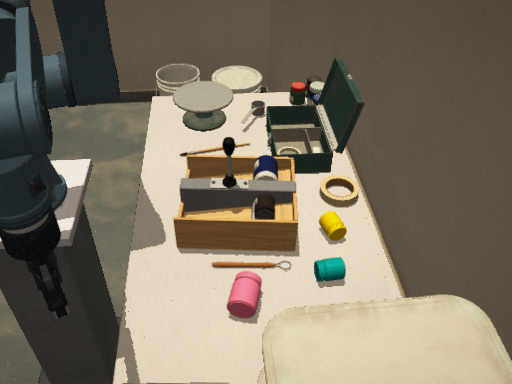

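View pics/top0.png

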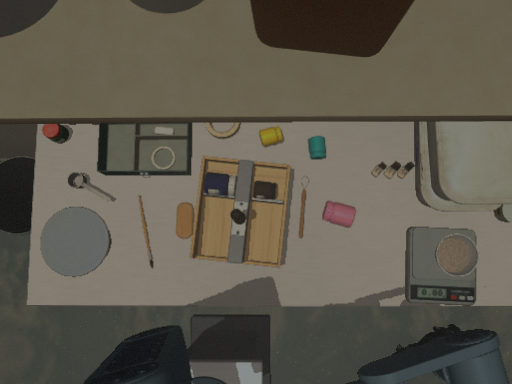

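```bash
python3 - <<'E'
import cv2
a=cv2.imread("pics/top0.png")[145:280,165:315];cv2.imwrite("pics/top0c.png",cv2.resize(a,None,fx=5,fy=4.4,interpolation=cv2.INTER_CUBIC)[:600])
a=cv2.imread("pics/side0.png")[125:260,160:310];cv2.imwrite("pics/side0c.png",cv2.resize(a,None,fx=5,fy=4.4,interpolation=cv2.INTER_CUBIC)[:600])
E
```

```text
(no output)
```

View pics/top0c.png

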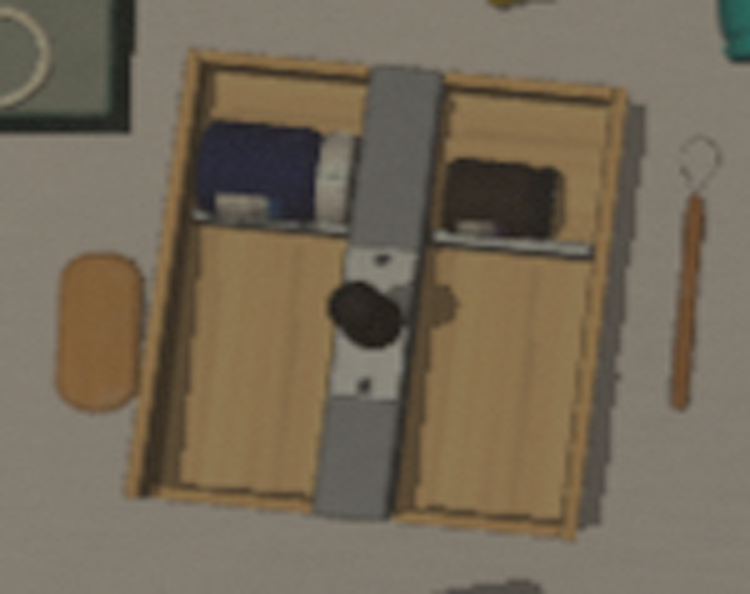

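View pics/side0c.png

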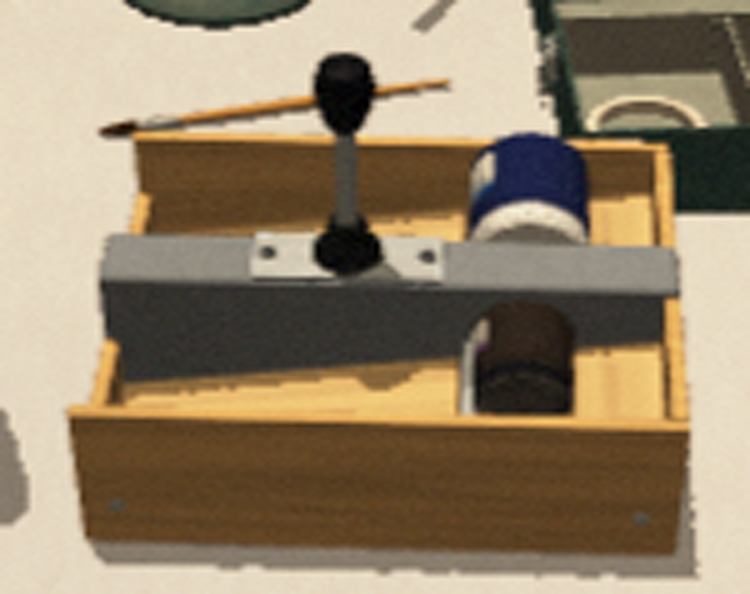

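```bash
cat > h.py <<'E'
import numpy as np,cv2,pickle
from scipy.optimize import least_squares
C={n:pickle.load(open(n+".pkl","rb")) for n in("side","top")}
def proj(n,X):
    c=C[n];return cv2.projectPoints(np.atleast_2d(X).astype(float),cv2.Rodrigues(c["R"])[0],c["t"],c["mtx"],np.array([c["k1"],0,0,0,0.]))[0][:,0]
E
python3 - <<'E'
from h import *
ct=lambda u,v:(165+u/5,145+v/4.4)
cs=lambda u,v:(160+u/5,125+v/4.4)
k=least_squares(lambda X:np.r_[proj("top",X)[0]-ct(366,314),proj("side",X)[0]-cs(344,95)],[.6,0,.2]);print("knob",k.x,k.fun)
P=np.array([[.138,.12,.095],[.138,-.12,.095],[-.138,-.12,.095],[-.138,.12,.095]])
ut=np.array([ct(190,52),ct(625,92),ct(573,538),ct(130,495)])
us=np.array([cs(688,425),cs(70,412)]) # near(right) board top
def w(p):
    c,s=np.cos(p[2]),np.sin(p[2]);return P@np.array([[c,s,0],[-s,c,0],[0,0,1]])+[p[0],p[1],0]
r=least_squares(lambda p:np.r_[(proj("top",w(p))-ut).ravel(),(proj("side",w(p)[1:3])-us).ravel()],[.6,0,0])
print(r.x,r.fun.round(1))
c,s=np.cos(r.x[2]),np.sin(r.x[2]);print("pivot",r.x[0]-.02*c,r.x[1]-.02*s)
E
```

```text
knob [ 0.53899721 -0.10743216  0.21028353] [-0.0303644  -1.10945919 -1.01840209  0.12587111]
[ 0.56029606 -0.10540807 -0.10605598] [-0.9 -1.   0.5 -1.4  0.8  0.4 -1.3  0.6  0.5  0.5 -1.5  0.3]
pivot 0.5404084356008995 -0.10329092279152505
```

```bash
cat > g.py <<'E'
from h import *
from bench import env
from scipy.spatial.transform import Rotation as R
K=np.array([.540,-.104,0]);a=-.106
ry=np.array([-np.sin(a),np.cos(a),0]);rx=np.array([np.cos(a),np.sin(a),0])
def goal(dy,z,dx=0):
    o=env.get_obs();p=np.array(o["position"]);M=R.from_rotvec(o["orientation"])
    tgt=K+dy*ry+dx*rx;tgt[2]=z
    best=None
    for s in(1,-1):
        x=np.array([0,0,-1.]);y=s*ry
        G=R.from_matrix(np.c_[x,y,np.cross(x,y)]);t=(M.inv()*G).as_rotvec()
        if best is None or np.linalg.norm(t)<np.linalg.norm(best):best=t
    print("t",round(o["time_s"],2),"pos rel",((p-K)@rx).round(4),((p-K)@ry).round(4),p[2].round(4),"F",np.round(o["ft_force"],1))
    print("shift",M.inv().apply(tgt-p).round(4),"turn",best.round(4));print(M.as_matrix().round(3))
E
python3 -c "
from g import *
goal(-.10,.19)"
```

```text
t 0.1 pos rel -0.2418 -0.4399 0.2305 F [ 0.2 -1.2 -0.1]
shift [ 0.0408 -0.1588 -0.3857] turn [5.618e-01 1.000e-04 1.600e-03]
[[-0.     0.44  -0.898]
 [ 0.002 -0.898 -0.44 ]
 [-1.    -0.002 -0.   ]]
```

Call:
step_arm(increments=[0,-0.016,-0.039,0.06,0,0,0,0,-0.032,-0.077,0.12,0,0,0,0,-0.048,-0.116,0.18,0,0,0,0,-0.064,-0.154,0.24,0,0,0,0,-0.08,-0.193,0.3,0,0,0,0,-0.096,-0.231,0.36,0,0,0,0.01,-0.112,-0.27,0.42,0,0,0,0.02,-0.128,-0.309,0.48,0,0,0,0.03,-0.144,-0.347,0.54,0,0,0,0.041,-0.159,-0.386,0.562,0,0,0], squeeze=20)

```text
time_s: 1.1
position: [0.5303, -0.2015, 0.1893]
orientation: [-2.164, 0.115, 2.166]
ft_force: [0.5, -0.5, -0.5]
opening: -0.002
```

```bash
python3 -c "
from g import *
goal(-.06,.19)
for n in ('side','top'):
    c=env.capture(n);cv2.imwrite(f'pics/{n}1.png',cv2.resize(c['frame'][100:290,140:340,::-1],None,fx=3,fy=3))"
```

```text
t 1.1 pos rel 0.0007 -0.0979 0.1893 F [ 0.5 -0.5 -0.5]
shift [-0.0006 -0.0379  0.0008] turn [-0.0021  0.0008  0.0015]
[[-0.001 -0.108 -0.994]
 [ 0.002 -0.994  0.108]
 [-1.    -0.002  0.001]]
```

View pics/side1.png

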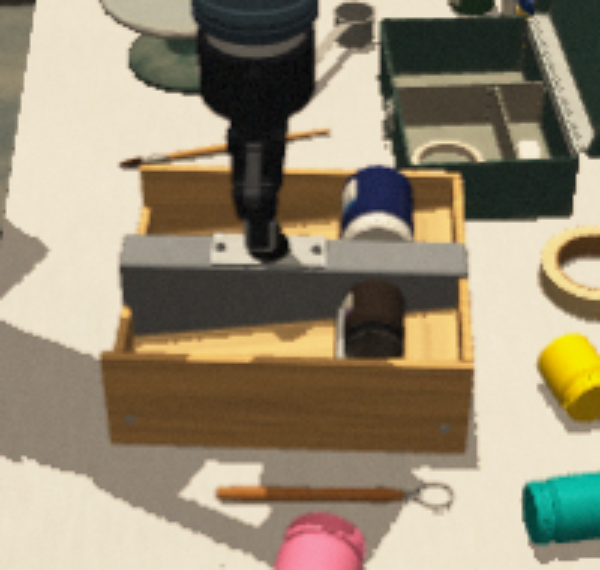

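View pics/top1.png

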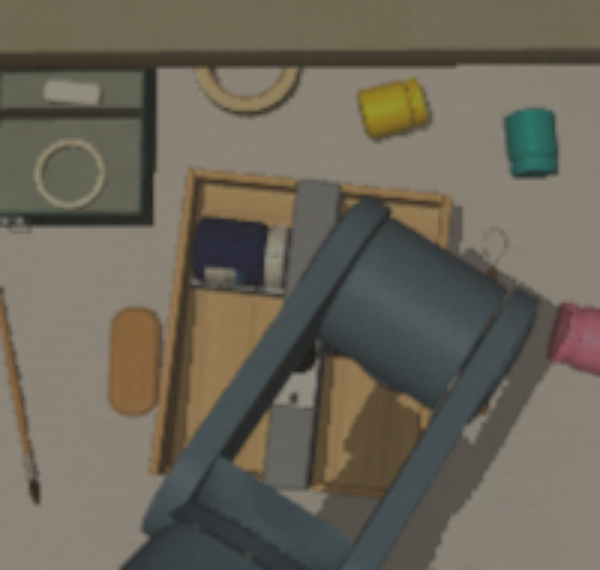

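Call:
step_arm(increments=[0,-0.025,0,0,0,0,0,0,-0.05,0,0,0,0,0,0,-0.06,0,0,0,0,0,0,-0.07,0,0,0,0,0,0,-0.08,0,0,0,0,0,0,-0.088,0,0,0,0,0,0,-0.096,0,0,0,0,0,0,-0.104,0,0,0,0,0,0,-0.11,0,0,0,0,0,0,-0.11,0,0,0,0,0])

```text
time_s: 2.2
position: [0.542, -0.0886, 0.188]
orientation: [-2.164, 0.105, 2.171]
ft_force: [-1.2, -4.2, -2.0]
opening: 0.005
```

```bash
python3 -c "
from g import *
goal(-.06,.19)
for n in ('side','top'):
    c=env.capture(n);cv2.imwrite(f'pics/{n}2.png',cv2.resize(c['frame'][100:290,140:340,::-1],None,fx=3,fy=3))"
```

```text
t 2.2 pos rel 0.0004 0.0155 0.188 F [-1.2 -4.2 -2. ]
shift [-0.0023  0.0755  0.0008] turn [0.0047 0.0032 0.0041]
[[-0.003 -0.101 -0.995]
 [ 0.004 -0.995  0.101]
 [-1.    -0.004  0.003]]
```

View pics/side2.png

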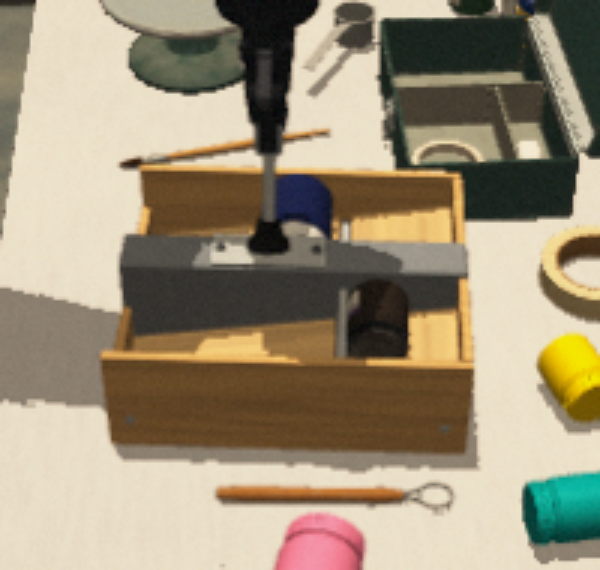

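View pics/top2.png

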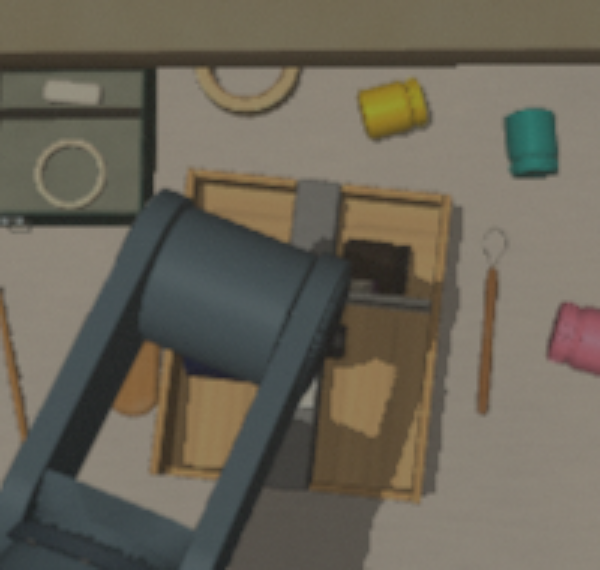

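The lever is over and the blue jar is past its gate and rolling (side view, about 300,200 in the crop). The right gate is raised and the brown jar sits behind it (375,320). I'll hold here.

Call:
step_arm(increments=[0,0,0,0,0,0,0,0,0,0,0,0,0,0,0,0,0,0,0,0,0,0,0,0,0,0,0,0,0,0,0,0,0,0,0,0,0,0,0,0,0,0,0,0,0,0,0,0,0,0,0,0,0,0,0,0,0,0,0,0,0,0,0,0,0,0,0,0,0,0])

```text
time_s: 3.3
position: [0.542, -0.0891, 0.1881]
orientation: [-2.164, 0.106, 2.171]
ft_force: [-1.0, -3.3, -1.2]
opening: -0.002
```

Call:
step_arm(increments=[0,0,0,0,0,0,0,0,0,0,0,0,0,0,0,0,0,0,0,0,0,0,0,0,0,0,0,0,0,0,0,0,0,0,0])

```text
time_s: 3.8
position: [0.5419, -0.0891, 0.1881]
orientation: [-2.164, 0.106, 2.171]
ft_force: [-1.1, -4.0, -0.8]
opening: 0.003
```

```bash
python3 -c "
from g import *
goal(-.06,.19)
for n in ('side',):
    c=env.capture(n);cv2.imwrite(f'pics/{n}3.png',cv2.resize(c['frame'][100:290,140:340,::-1],None,fx=3,fy=3))"
```

```text
t 3.8 pos rel 0.0004 0.015 0.1881 F [-1.1 -4.  -0.8]
shift [-0.0022  0.075   0.0007] turn [0.0044 0.0034 0.0041]
[[-0.003 -0.101 -0.995]
 [ 0.004 -0.995  0.101]
 [-1.    -0.004  0.003]]
```

View pics/side3.png

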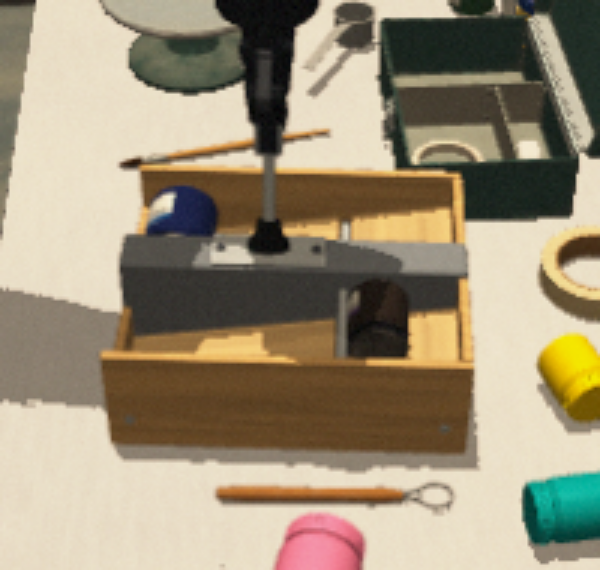

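The blue jar now lies at the front (about 180,212 in the crop) and the brown jar is still behind its gate. I'll let the lever back slowly and then move clear.

Call:
step_arm(increments=[0,0.005,0,0,0,0,0,0,0.01,0,0,0,0,0,0,0.015,0,0,0,0,0,0,0.02,0,0,0,0,0,0,0.025,0,0,0,0,0,0,0.03,0,0,0,0,0,0,0.035,0,0,0,0,0,0,0.04,0,0,0,0,0,0,0.044,0,0,0,0,0,0,0.048,0,0,0,0,0])

```text
time_s: 4.85
position: [0.537, -0.1371, 0.1878]
orientation: [-2.163, 0.105, 2.171]
ft_force: [0.0, -0.2, 0.4]
opening: -0.004
```

Call:
step_arm(increments=[0,0.01,0,0,0,0,0,0,0.03,0,0,0,0,0,0,0.06,0,0,0,0,0,0,0.1,0,0,0,0,0,0,0.14,0,0,0,0,0,0,0.18,0,0,0,0,0,0,0.2,0,0,0,0,0,0,0.2,0,0,0,0,0,0,0.2,0,0,0,0,0,0,0.2,0,0,0,0,0])

```text
time_s: 5.85
position: [0.5169, -0.3346, 0.1867]
orientation: [-2.163, 0.103, 2.171]
ft_force: [-0.2, 0.8, 0.1]
opening: 0.002
```

```bash
python3 -c "
from g import *
goal(-.06,.19)
for n in ('side','top'):
    c=env.capture(n);pickle.dump(c,open(n+'4.pkl','wb'));cv2.imwrite(f'pics/{n}4.png',cv2.resize(c['frame'][100:290,140:340,::-1],None,fx=3,fy=3))"
```

```text
t 5.85 pos rel 0.0014 -0.2318 0.1867 F [-0.2  0.8  0.1]
shift [-0.0024 -0.1718  0.0004] turn [0.0055 0.004  0.0052]
[[-0.003 -0.1   -0.995]
 [ 0.006 -0.995  0.1  ]
 [-1.    -0.005  0.004]]
```

View pics/side4.png

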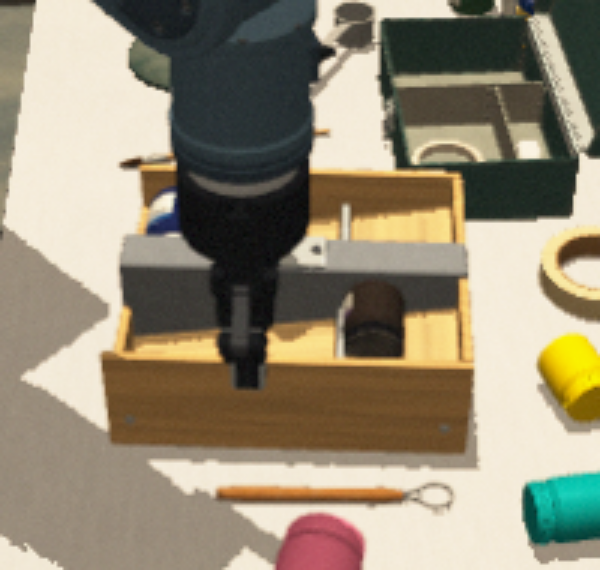

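View pics/top4.png

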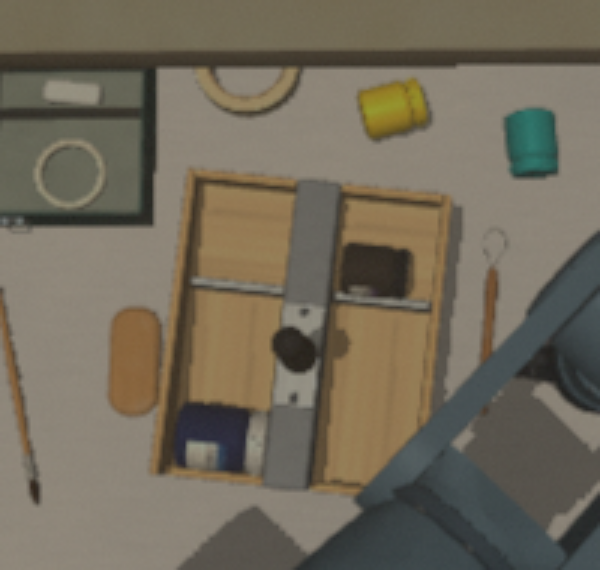

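The last picture shows the blue jar at the front board (top crop 220,440) and the brown jar behind its gate (375,270). The knob is back at its starting pixel (about 238,216 in the full frame), and the robot is clear.

```bash
python3 -c "
from bench import env
print(env.job_done())"
```

```text
the job is handed in; nothing more can be done
None
```

The larger jar, the dark blue one in the left lane, has rolled down to the front of its lane. I pushed the lever over toward that lane with the shut fingers, held it about 1.6 s until the jar was down, then eased it back upright and moved clear. The job was handed in just after 5.9 s on the robot's clock.

- **Jars:** the last pictures show the blue jar against the front board and the smaller brown jar still behind its raised gate.
- **Lever:** the knob is back at its starting pixel in the top view. I did not measure the tilt angle directly. While I held it, the wrist read about 4 N, which fits a tilt of about 0.45 rad.
- **Loose tools and contact:** the wooden rib and the loop tool look unmoved. The final force reading was under 1 N, with the fingers clear of everything.

No check failed or disagreed with another. The hand-in gave no verdict.

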